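# Clear and hold the homogeniser lid for a gas strut change

## Task

The gas strut that kept up the lid of the bead-mill homogeniser has been taken off, and a colleague is about to clip in the new one. First hang the ear defenders that were left standing on the lid over the steel rail, by the headband with one cup on each side of the rail, and let go of them; then lift the blue lid by its front bar until the black pointer stands within the width of the red index on the white quadrant. The lid falls shut by itself, so finish while still holding it still by the bar at that angle; do not shift the red index, and leave the strut, bottles and tip box where they are.

Things in the scene. Friction and masses are not known exactly. Their poses are not given: they have to be found in the camera images.
- homogeniser: White bench machine fixed to the bench, 250 (x) x 220 (y) x 105 mm high, origin under its centre on the bench; its front (control panel) faces its own -x. Its blue lid (205 x 216 x 21 mm, top at z = 128 mm when shut) is hinged at the back. A white quadrant with ticks every 10 degrees stands on its right side (own y = -117 mm), centred on the lid's hinge axis, top at z = 190 mm.
- lid (a joint): Angle of the blue lid in rad: 0 shut, grows as the front edge is lifted, stop at 1.4. The lid with its bar weighs about 0.5 kg, turns freely and falls shut when let go (about 2 to 4 N to lift at the bar). The defenders stand on it at the start.
- lid_hinge (a point): Point on the lid's hinge axis, mid width: 100 mm behind the homogeniser's origin and 112 mm above the bench. The axis is the homogeniser's y axis, level.
- lid_bar: Round aluminium grip bar across the front of the lid, 12 mm thick, 106 mm long along its y axis, between two dark arms at 59 mm left and right of its middle; a sleeve that turns freely on its pin. Origin at its middle: 252 mm in front of the hinge axis and 12 mm above it when shut; goes round with the lid. Gap of 30 mm between bar and lid edge, free below it.
- lid_pointer (a point): Tip of the black pointer on the lid's hinge shaft, right side, 57 mm from the hinge axis; its x axis runs from the tip to the hinge axis. It points straight forward with the lid shut and turns with the lid.
- set_index (a joint): Angle of the red index on the quadrant in rad, measured like the lid's: the pointer meets the middle of the index when joint lid equals this value. Different at each start (0.45 to 1.0); stiff, to be left where it is.
- index_mark (a point): Inner edge of the red index, 60 mm from the hinge axis; the index is 10 mm wide along the arc (0.083 rad to either side as seen from the axis). Its x axis points at the hinge axis.
- ear_defenders: Orange ear defenders, about 0.24 kg, standing on two cups on the lid: 164 mm wide along own y (cup to cup), 64 deep along x, 140 high; origin midway between the cups' undersides, z up. Gap between the black cushions 86 mm. The grey headband pad on top is 30 mm wide (x), 66 long (y), 18 thick (z 122 to 140 mm); grip it across its 30 mm width.
- band_crown (a point): Middle of the underside of the headband pad, 122 mm above the defenders' origin; axes as the defenders.
- hang_rail: Fixed rail for hanging ear defenders: a steel rod of 16 mm diameter along its own y axis, 150 mm above the bench (axis), on two posts with dark clamp blocks 115 mm left and right of its middle; feet 110 x 60 x 14 mm under the posts, nothing under the middle. Origin on the bench under the middle of the rod.
- rail_mid (a point): Middle of the rod's axis, 150 mm above the bench; y along the rod, x across it, z up.
- gas_strut: New black gas strut, 246 mm long along its y, 18 mm thick, lying loose on the bench; bystander.
- wash_bottle: White wash bottle with red cap, 194 mm high, loose bystander; origin under its middle.
- amber_bottle: Brown bottle with black cap, 120 mm high, 60 mm diameter, loose bystander; origin under its middle.
- tip_box: Grey pipette tip box with yellow tips, 88 x 122 x 74 mm, loose bystander; origin under its middle.

How it is judged:
On the way:
1. the ear defenders hang by the headband over the rail, released and at rest, the lid still shut (contact force between ear_defenders and hang_rail above 1 N and contact force between ear_defenders and the arm below 0.1 N and contact force between ear_defenders and the fingers below 0.1 N and x of band_crown in the frame of rail_mid between -0.03 and 0.03 m and z of band_crown in the frame of rail_mid between 0 and 0.03 m and angle between ear_defenders's own z axis and vertical below 0.4 rad and linear speed of ear_defenders below 0.08 m/s and value of joint lid below 0.1 rad), for 0.2 s.
At the end, for the whole second after the job is handed in: The fingers hold the lid still by its front bar (over 0.8 N), pointer within 0.083 rad of the index (half its width); the ear defenders hang still over the rail by the headband pad (pad middle within 30 mm of the rod, tilt under 0.4 rad), carried by the rail, not touched by the robot (angle between the x axis of lid_pointer and the x axis of index_mark, either way round below 0.083 rad and velocity of joint lid between -0.08 and 0.08 rad/s and contact force between lid_bar and the fingers above 0.8 N and contact force between ear_defenders and hang_rail above 1 N and contact force between ear_defenders and the arm below 0.1 N and contact force between ear_defenders and the fingers below 0.1 N and x of band_crown in the frame of rail_mid between -0.03 and 0.03 m and z of band_crown in the frame of rail_mid between 0 and 0.03 m and angle between ear_defenders's own z axis and vertical below 0.4 rad and linear speed of ear_defenders below 0.08 m/s); the arm keeps its last pose, push and grip.
It fails at once if the red index is shifted (distance of index_mark from where it was at the start of the episode above 0.006 m).
It fails at once if a bystander (strut, bottle or tip box) is pushed more than 30 mm (distance of any of gas_strut, wash_bottle, amber_bottle, tip_box from where it was at the start of the episode above 0.03 m).
It also fails if it takes over 54 s, if anything falls off the work surface, if the arm or the gripper's body presses on something with over 40 N, if the wrist force passes 120 N, or if a joint passes its speed limit or range.

## Robot

A 6-joint arm with a two-finger parallel gripper is mounted at the origin on a cart in front of the work surface, level with it; the furniture and walls round the work are solid. World frame = base frame: x ahead of the robot, y to its left, z up, the work surface at z = 0. Lengths are in m, angles in rad, forces in N, time in s.
With the tool pointing down it reaches from about 0.375 to 0.9 m from the base axis. Payload 3.1 kg.
Tool frame: the origin (TCP) lies between the finger pads; the fingertips stand manip.finger_overhang ahead of it and the grasp point (between the pads) lies 5 mm behind it (manip.finger_overhang is the distance from the TCP to the fingertips, in m); z points along the fingers, y is the line along which they close (so a half turn about z gives the same grasp; the last joint's range is limited). The gripper opens to 85 mm and grips with 20 to 120 N. Pads are 22 mm wide; open, the fingers measure 114 mm over their backs; the gripper's body (76 mm by 85 mm) begins 54 mm behind the grasp point. The pads swing forward as they close: fully open they stand 13 mm farther back than shut.
Start: joints at [0.928, 0.527, 1.433, -0, 1.181, -0.178], TCP at [0.28, 0.559, 0.245] pointing down, gripper open.
Joint ranges: [-3.08, 3.08], [-0.75, 2.2], [0.22, 2.44], [-1.43, 4.57], [0, 2.65], [-2.85, 2.85]. Speed limits (rad/s): [2.79, 2.79, 3.14, 3.14, 3.14, 3.14].

## Interface

Orientations are given as a unit quaternion [x, y, z, w].
In Python, from station import manip gives the robot as it stands.
- The arm moves only by the tool drive_tool, never from a script. Its argument "plan" is a list of rows, each a list of 7 numbers: the shift along the tool's x, y, z in m, then the turn, a rotation vector about the tool's x, y, z in degrees, then the opening, from -1 (shut) to 1 (fully open). In form: [[x, y, z, wx, wy, wz, gripper], ...]. A call has 1 to 10 rows; each row shifts and turns the commanded pose from where the row before left it, along the tool's axes as they then stand; what a row does not reach is not made up. A row lasts 1/10 s, in which the tool goes at most 50 mm and 8.59 degrees, less where a joint would pass 70% of its speed; a pose out of reach is approached as far as the arm can. A call is refused whole if a number of a shift passes 0.05 or a number of a turn 8.59, either way. A call with a gripper value outside its range is refused whole. The fingers move at their own pace and stop on an object; "newtons" is the grip in N (left out, the last holds). Time passes only in rows, so rows that do not move let the fingers close. It gives the time, the measured TCP pose, the force, the opening and the grip force at its end, in the units of the state.
- manip.sense(): the state, without advancing time (a new reading comes with each control period).
- manip.snapshot(name): name is "scene" or "side" or "wrist"; returns a dict with "image" (480x640x3 uint8, red, green, blue), "z_map" (480x640 float32, m along the optical axis (not along the pixel's ray), 0 where there is no reading), "fov_y" (degrees; the focal length in pixels is half the picture's height over the tangent of half this angle, whatever the lens; pixels are square), "cx", "cy" (the principal point, pixels), "extrinsics" (4x4, takes a point from camera to world coordinates); the wrist camera has in their place "mount" (4x4, takes a point from camera to tool coordinates, whose origin is the TCP and whose axes are the flange's). Camera axes: x right, y up, looking along -z (the intrinsics and any distortion apply to the point x, -y, -z); pixel columns grow to the right and rows downward; lengths in m; the calibration is good to about 2 mm. A picture is of the moment at which its call begins: read the wrist's pose just before it.
- manip.sign_off(): hands the job in; it is judged then, once.
The state is a dict: "t": time; "q": joint angles; "qd": joint speeds; "tau": joint torques, N m; "tcp_pos": TCP position; "tool_rot": TCP orientation; "force": force on the tool from outside, world axes, zero at the start; "ft_torque": the same for the moment, N m; "finger_gap": opening from 0.0 (shut) to 1.0 (fully open); "gripper_force": force on a finger pad.
Only numpy, scipy, OpenCV 4.12 (cv2) and the standard library are available. Lean on these libraries where they do the work, as an engineer would, in place of code of your own. Each camera call takes 0.05 s, during which the arm holds its last target. There are 200 camera calls.

## Working session

There is one attempt and no reset: what is moved stays moved. The work goes in short steps, Python scripts to look and compute and a tool call to move; the robot and the scene stay as the last step left them, time stands still between calls to the robot, and variables do not carry over. Pictures are saved under pics/ and viewed, at most 10 in all, crops included, and the job is handed in when it is done.

Besides the shell and the picture viewer there is one more tool, called after "Emit:" as name(argument=value, ...), one argument or row to a line, values as JSON. drive_tool: Moves the arm, as the interface text tells. Its arguments: {"type":"object","properties":{"plan":{"type":"array"},"newtons":{"type":"number"}},"required":["plan"]}

```bash
ls; mkdir -p pics; cat > h.py <<'E'
import numpy as np, cv2, pickle
from station import manip
from scipy.spatial.transform import Rotation as R
def cloud(s,T=None):
    f=240/np.tan(np.radians(s["fov_y"])/2); z=s["z_map"]
    v,u=np.mgrid[0:480,0:640]
    P=np.stack([(u-s["cx"])*z/f,-(v-s["cy"])*z/f,-z],-1)
    T=s["extrinsics"] if T is None else T
    W=P@T[:3,:3].T+T[:3,3]; W[z==0]=np.nan
    return W
def tcp():
    st=manip.sense(); T=np.eye(4); T[:3,:3]=R.from_quat(st["tool_rot"]).as_matrix(); T[:3,3]=st["tcp_pos"]; return T
def wrist():
    T=tcp(); s=manip.snapshot("wrist"); return s,cloud(s,T@s["mount"])
def save(n,im): cv2.imwrite(f"pics/{n}.png",im[...,::-1])
E
python3 - <<'E'
from h import *
print(manip.sense(),manip.finger_overhang)
for n in("scene","side"):
    s=manip.snapshot(n); print(n,[ (k,s[k]) for k in s if k not in("image","z_map")])
    save(n,s["image"]); pickle.dump(s,open(n+".pkl","wb"))
E
```

```text
pics
{'t': 0.0, 'q': array([ 9.28461015e-01,  5.28475000e-01,  1.43392308e+00, -5.75204457e-06,
        1.18136681e+00, -1.78513045e-01]), 'qd': array([ 0.00172619, -0.00071268,  0.00090939,  0.00019295,  0.00118857,
        0.00046386]), 'tau': array([ 2.38926259e-04, -4.42353487e+01, -1.78024954e+01, -2.52963573e-04,
        8.42861307e-03,  3.36767307e-06]), 'tcp_pos': array([0.27916933, 0.55841684, 0.24432153]), 'tool_rot': array([ 2.29836712e-01,  9.73228599e-01, -9.96978406e-04, -4.30920437e-04]), 'force': array([-0.25473821, -0.15779775, -0.55442865]), 'ft_torque': array([-0.01032836,  0.03970362, -0.01529173]), 'gripper_force': 0.0, 'finger_gap': 0.9984490863132328} 0.014
scene [('fov_y', 46.78455591083354), ('cx', 313.9685552141304), ('cy', 234.32508912756614), ('extrinsics', array([[-0.95856608, -0.16987825,  0.22867544,  0.84013353],
       [ 0.28438127, -0.52363064,  0.80308047,  0.96587787],
       [-0.01668444,  0.83483671,  0.55024476,  0.92322823],
       [ 0.        ,  0.        ,  0.        ,  1.        ]]))]
side [('fov_y', 54.696187732537645), ('cx', 317.5156586326965), ('cy', 246.02965341821218), ('extrinsics', array([[ 0.41584084,  0.78852116, -0.45311233,  0.10783847],
       [-0.90942584,  0.35803432, -0.2115563 , -0.33720111],
       [-0.00458686,  0.50004581,  0.86598681,  0.97654658],
       [ 0.        ,  0.        ,  0.        ,  1.        ]]))]
```

View pics/scene.png

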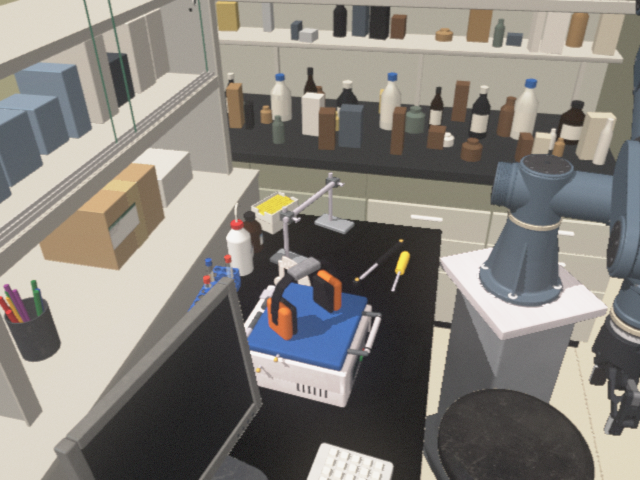

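View pics/side.png

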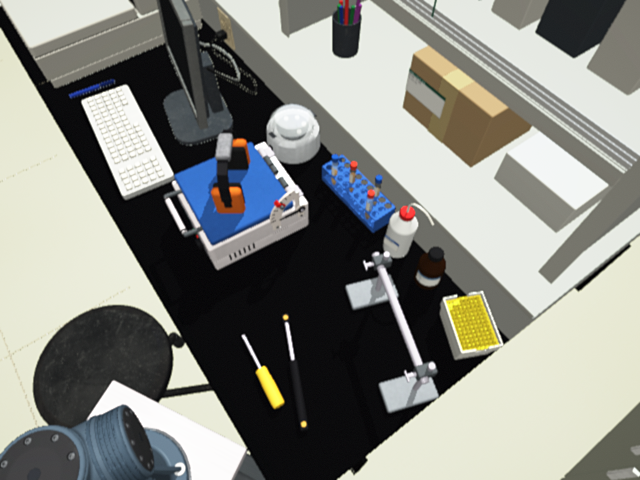

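The scene view shows the defenders' pad at about (302,268) and the rod running (287,215) to (335,182). The side view shows the pad at about (228,150), the rod (382,265) to (425,370), the bar at (178,213) and the index near (280,205). Next I turn these into positions.

```bash
cat > m.py <<'E'
from h import *
for n in("scene","side"):
    s=pickle.load(open(n+".pkl","rb")); W=cloud(s); hsv=cv2.cvtColor(s["image"],cv2.COLOR_RGB2HSV).astype(int)
    H,S,V=hsv[...,0],hsv[...,1],hsv[...,2]; x,y,z=W[...,0],W[...,1],W[...,2]
    print(n)
    b=(abs(H-110)<12)&(S>130)&(abs(z-.128)<.012)
    k,l=cv2.connectedComponents(b.astype(np.uint8)); j=max(range(1,k),key=lambda i:(l==i).sum()); P=W[l==j]
    r=cv2.minAreaRect((P[:,:2]*1000).astype(np.float32)); print("lid",r,np.median(P[:,2]),len(P)); 
    c=P[:,:2].mean(0); near=np.hypot(x-c[0],y-c[1])<.16
    o=(H<16)&(H>3)&(S>170)&(V>100)&near&(z>.12)&(z<.30)
    k,l,st,ce=cv2.connectedComponentsWithStats(o.astype(np.uint8))
    for i in range(1,k):
        if st[i,4]>60:
            p=W[l==i]; print("orange",st[i],p.min(0).round(3),p.max(0).round(3))
    pad=near&(z>.245)&(z<.285)
    p=W[pad]; 
    if len(p)>5: print("pad",len(p),p.mean(0),p.min(0),p.max(0)); t=p[p[:,2]>np.percentile(p[:,2],50)]; print(cv2.minAreaRect((t[:,:2]*1000).astype(np.float32)),np.percentile(p[:,2],[50,90]))
    rd=((H<6)|(H>173))&(S>170)&(V>90)&(np.hypot(x-c[0],y-c[1])<.22)&(z>.1)&(z<.2)
    k,l,st,ce=cv2.connectedComponentsWithStats(rd.astype(np.uint8))
    for i in range(1,k):
        if st[i,4]>4: p=W[l==i]; print("red",st[i],p.mean(0).round(4),p.std(0).round(4))
    us={"scene":((287,214),(337,180)),"side":((382,262),(428,372))}[n]
    m=np.zeros((480,640),np.uint8); cv2.line(m,us[0],us[1],1,14)
    q=W[(m>0)&(z>.135)&(z<.162)]; 
    d=np.linalg.svd(q[:,:2]-q[:,:2].mean(0),full_matrices=False)[2][0]; print("rod",len(q),q.mean(0),d,q[np.argmin(q[:,:2]@d)],q[np.argmax(q[:,:2]@d)],np.percentile(q[:,2],[50,95]))
    if n=="side": save("sidecrop",cv2.resize(s["image"][110:290,140:340],(800,720))[:600])
    else: save("scenecrop",cv2.resize(s["image"][170:400,220:450],(600,600)))
E
python3 m.py
```

```text
scene
lid ((614.30322265625, 116.00454711914062), (217.97332763671875, 201.21604919433594), 54.933162689208984) 0.1287397400214696 4707
orange [318 270  23  38 242] [0.541 0.054 0.143] [0.577 0.115 0.21 ]
orange [268 299  22  39 307] [0.664 0.117 0.141] [0.699 0.17  0.213]
pad 671 [0.62745788 0.11780028 0.2617434 ] [0.55954732 0.07505993 0.24520982] [0.6809034  0.14866413 0.2719681 ]
((619.9818725585938, 111.72004699707031), (66.2543716430664, 30.254087448120117), 22.053617477416992) [0.26273342 0.26956497]
rod 425 [ 0.47042679 -0.33286145  0.15509307] [0.76698501 0.64166502] [ 0.36560131 -0.41792271  0.14824314] [ 0.57596882 -0.24644526  0.15414219] [0.15607501 0.16076997]
side
lid ((611.7860717773438, 110.92974853515625), (218.6983184814453, 205.89724731445312), 55.058841705322266) 0.12550666891232004 4810
orange [233 139  16  24 124] [0.67  0.106 0.143] [0.695 0.136 0.206]
orange [212 186  33  27 533] [0.534 0.051 0.135] [0.58  0.11  0.221]
pad 612 [0.60599596 0.10327263 0.26021574] [0.55614354 0.0746235  0.24513665] [0.67205932 0.14186192 0.26904366]
((615.0565185546875, 108.64036560058594), (64.68641662597656, 27.958248138427734), 24.385684967041016) [0.26324087 0.26671667]
red [275 201  10   6  30] [ 0.5908 -0.0204  0.1678] [0.0038 0.0043 0.0035]
rod 921 [ 0.46846252 -0.33862429  0.15562454] [-0.75821711 -0.65200215] [ 0.56461888 -0.25968828  0.16079918] [ 0.37304466 -0.42466448  0.15502278] [0.15547987 0.16109267]
```

```bash
cat >> h.py <<'E'
def delta(p,yaw=None):
    "shift in tool axes to world p (and turn about tool z, deg, to tool-y yaw deg, tool down)"
    T=tcp(); d=T[:3,:3].T@(np.array(p)-T[:3,3]); y=np.degrees(np.arctan2(T[1,1],T[0,1]))
    print("tcp",T[:3,3].round(4),"yaw_y",y.round(2),"shift",d.round(4),"tilt xy",T[:2,2].round(4))
    if yaw is not None: print("turn z",-((yaw-y+180)%360-180))
E
python3 - <<'E'
from h import *
delta([.6,.11,.45],-66)
for n in("scene","side"):
    s=pickle.load(open(n+".pkl","rb")); W=cloud(s); x,y,z=W[...,0],W[...,1],W[...,2]
    m=(z>.17)&(z<.8)&(np.hypot(x,y)>.3)&(x<.85)&(x>.1)&(y>.15)&(y<.9)
    q=W[m]; g=np.unique((q[:,:2]//.05).astype(int),axis=0); print(n,{ (round(a*.05,2),round(b*.05,2)):round(float(q[((q[:,:2]//.05).astype(int)==[a,b]).all(1)][:,2].max()),2) for a,b in g})
    m=(z>.03)&(z<.3)&(x>.3)&(x<.8)&(y<-.1)&(y>-.6); q=W[m]
    print({ (round(a*.05,2),round(b*.05,2)):round(float(q[((q[:,:2]//.05).astype(int)==[a,b]).all(1)][:,2].max()),2) for a,b in np.unique((q[:,:2]//.05).astype(int),axis=0)})
E
```

```text
tcp [0.2792 0.5585 0.2444] yaw_y 63.43 shift [-0.4875 -0.258  -0.2052] tilt xy [-0.0012 -0.0016]
turn z 129.42608509012558
scene {(np.float64(0.1), np.float64(0.25)): 0.76, (np.float64(0.15), np.float64(0.25)): 0.76, (np.float64(0.15), np.float64(0.3)): 0.7, (np.float64(0.15), np.float64(0.35)): 0.69, (np.float64(0.2), np.float64(0.35)): 0.68, (np.float64(0.2), np.float64(0.4)): 0.64, (np.float64(0.25), np.float64(0.4)): 0.62, (np.float64(0.25), np.float64(0.45)): 0.61, (np.float64(0.25), np.float64(0.5)): 0.59, (np.float64(0.25), np.float64(0.55)): 0.41, (np.float64(0.25), np.float64(0.6)): 0.35, (np.float64(0.3), np.float64(0.45)): 0.59, (np.float64(0.3), np.float64(0.5)): 0.59, (np.float64(0.3), np.float64(0.55)): 0.56, (np.float64(0.3), np.float64(0.6)): 0.35, (np.float64(0.35), np.float64(0.55)): 0.53, (np.float64(0.6), np.float64(0.15)): 0.18, (np.float64(0.65), np.float64(0.15)): 0.23, (np.float64(0.75), np.float64(0.25)): 0.39, (np.float64(0.75), np.float64(0.3)): 0.38, (np.float64(0.8), np.float64(0.25)): 0.39, (np.float64(0.8), np.float64(0.3)): 0.39, (np.float64(0.8), np.f
[... 4343 characters left out ...]
loat64(0.7), np.float64(-0.4)): 0.15, (np.float64(0.7), np.float64(-0.35)): 0.15, (np.float64(0.7), np.float64(-0.3)): 0.15, (np.float64(0.7), np.float64(-0.25)): 0.12, (np.float64(0.7), np.float64(-0.2)): 0.12, (np.float64(0.7), np.float64(-0.15)): 0.05, (np.float64(0.75), np.float64(-0.6)): 0.24, (np.float64(0.75), np.float64(-0.55)): 0.24, (np.float64(0.75), np.float64(-0.5)): 0.15, (np.float64(0.75), np.float64(-0.45)): 0.15, (np.float64(0.75), np.float64(-0.4)): 0.15, (np.float64(0.75), np.float64(-0.35)): 0.15, (np.float64(0.75), np.float64(-0.3)): 0.15, (np.float64(0.75), np.float64(-0.25)): 0.14, (np.float64(0.75), np.float64(-0.2)): 0.14, (np.float64(0.75), np.float64(-0.15)): 0.12}
```

Emit:
drive_tool(
  plan=[
    [-0.035,-0.018,-0.025,0,0,0,1],
    [-0.035,-0.018,-0.025,0,0,0,1],
    [-0.035,-0.018,-0.025,0,0,0,1],
    [-0.035,-0.018,-0.025,0,0,0,1],
    [-0.035,-0.018,-0.025,0,0,0,1],
    [-0.035,-0.018,-0.02,0,0,0,1],
    [-0.035,-0.018,-0.02,0,0,0,1],
    [-0.035,-0.018,-0.02,0,0,0,1],
    [-0.035,-0.02,0,0,0,0,1],
    [-0.035,-0.02,0,0,0,0,1],
  ],
)

```text
t: 1.1
tcp_pos: [0.511, 0.2364, 0.4309]
tool_rot: [0.23, 0.973, 0.0, 0.0]
force: [0.5, 0.4, -0.3]
finger_gap: 0.997
gripper_force: 0.0
```

Emit:
drive_tool(
  plan=[
    [-0.035,-0.02,0,0,0,0,1],
    [-0.035,-0.02,0,0,0,0,1],
    [-0.03,-0.02,0,0,0,0,1],
    [-0.03,-0.014,0,0,0,0,1],
    [0,0,0,0,0,-8.5,1],
    [0,0,0,0,0,-8.5,1],
    [0,0,0,0,0,-8.5,1],
    [0,0,0,0,0,-8.5,1],
    [0,0,0,0,0,-8.5,1],
    [0,0,0,0,0,-8,1],
  ],
)

```text
t: 2.1
tcp_pos: [0.5931, 0.1134, 0.4296]
tool_rot: [-0.21, 0.978, 0.0, -0.001]
force: [0.9, 0.1, -0.6]
finger_gap: 0.996
gripper_force: 0.0
```

Emit:
drive_tool(
  plan=[
    [0,0,0,0,0,0,1],
    [0,0,0,0,0,0,1],
    [0,0,0,0,0,0,1],
  ],
)

```text
t: 2.4
tcp_pos: [0.5933, 0.1135, 0.4301]
tool_rot: [-0.206, 0.978, 0.0, -0.0]
force: [0.6, -0.5, 0.5]
finger_gap: 1.0
gripper_force: 0.0
```

```bash
python3 - <<'E'
from h import *
delta([.6165,.110,.40],114)
s,W=wrist(); print(s["mount"].round(3)); save("w1",s["image"]); pickle.dump((s,W),open("w1.pkl","wb"))
E
```

```text
tcp [0.5933 0.1135 0.4301] yaw_y 113.81 shift [-0.0198 -0.0126  0.0301] tilt xy [-0.0005  0.    ]
turn z -0.18535555082812039
[[-0.     0.951  0.31   0.079]
 [ 1.     0.     0.    -0.   ]
 [ 0.     0.31  -0.951 -0.128]
 [ 0.     0.     0.     1.   ]]
```

View pics/w1.png

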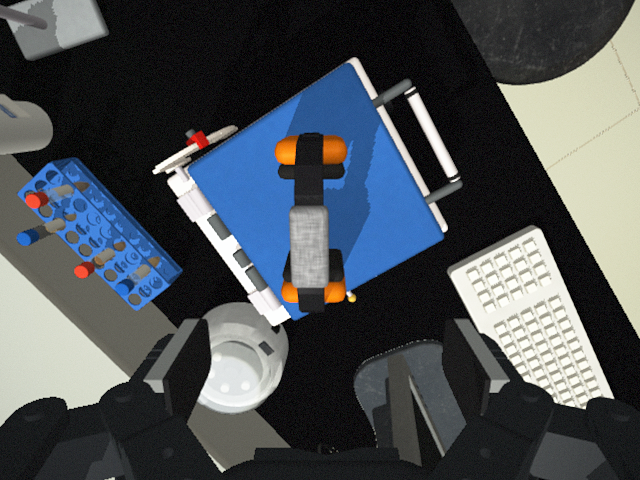

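The wrist picture shows the pad at columns 290–328, rows 207–286. The bar runs (411,92) to (455,180), and the red index is at (197,138).

```bash
python3 - <<'E'
from h import *
s,W=pickle.load(open("w1.pkl","rb")); x,y,z=W[...,0],W[...,1],W[...,2]
v,u=np.mgrid[0:480,0:640]
hsv=cv2.cvtColor(s["image"],cv2.COLOR_RGB2HSV).astype(int); H,S,V=hsv[...,0],hsv[...,1],hsv[...,2]
p=W[(u>280)&(u<340)&(v>195)&(v<295)&(z>.258)&(S<60)&(V>80)]
print("pad",len(p),cv2.minAreaRect((p[:,:2]*1e3).astype(np.float32)),np.percentile(p[:,2],[10,50,90]))
for nm,m in(("bar",(u>403)&(u<462)&(v>85)&(v<188)&(z>.112)&(z<.14)&(S<70)&(V>120)),("red",((H<6)|(H>173))&(S>170)&(u>170)&(u<240)&(v>110)&(v<170))):
    q=W[m]; r=cv2.minAreaRect((q[:,:2]*1e3).astype(np.float32)); print(nm,len(q),q.mean(0).round(4),r,np.percentile(q[:,2],[5,50,95]).round(4))
b=(abs(H-110)<12)&(S>130)&(abs(z-.128)<.008)
k,l=cv2.connectedComponents(b.astype(np.uint8)); j=max(range(1,k),key=lambda i:(l==i).sum()); P=W[l==j]
print("lid",cv2.minAreaRect((P[:,:2]*1000).astype(np.float32)),np.median(P[:,2]))
# tip box / bottles vs rod
mid=np.array([.4695,-.337]); d=np.array([np.cos(np.radians(40.4)),np.sin(np.radians(40.4))]); n=np.array([d[1],-d[0]])
for nm in("scene","side"):
    t=pickle.load(open(nm+".pkl","rb")); A=cloud(t); q=A[(A[...,2]>.045)&(A[...,2]<.13)&(A[...,0]<.75)&(A[...,0]>.3)&(A[...,1]<-.15)&(A[...,1]>-.65)]
    a=(q[:,:2]-mid)@d; c=(q[:,:2]-mid)@n
    for lo in np.arange(-.08,.1,.02):
        e=c[(a>lo)&(a<lo+.02)&(c>.03)]; print(nm,round(lo,2),np.percentile(e,2).round(3) if len(e)>5 else None,end="; ")
E
```

```text
pad 3080 ((617.6469116210938, 109.27191925048828), (64.6126708984375, 29.396934509277344), 23.99091339111328) [0.2654677  0.26738098 0.26840791]
bar 1140 [0.4993 0.1911 0.1283] ((511.7439880371094, 183.70419311523438), (118.28777313232422, 43.32434844970703), 54.68191909790039) [0.1247 0.1287 0.1305]
red 263 [nan nan nan] ((609.0932006835938, -48.50884246826172), (59.910797119140625, 84.47378540039062), 36.95099639892578) [nan nan nan]
lid ((613.206787109375, 113.1907958984375), (216.4916229248047, 204.12486267089844), 54.978424072265625) 0.1277192244095514
scene -0.08 0.113; scene -0.06 0.115; scene -0.04 0.118; scene -0.02 0.124; scene 0.0 0.121; scene 0.02 0.122; scene 0.04 0.201; scene 0.06 0.202; scene 0.08 0.12; side -0.08 0.112; side -0.06 0.114; side -0.04 0.117; side -0.02 0.119; side 0.0 0.121; side 0.02 0.123; side 0.04 0.202; side 0.06 0.196; side 0.08 0.112;
```

Emit:
drive_tool(
  plan=[
    [-0.0105,-0.007,0.02,0,0,0,1],
    [-0.01,-0.0065,0.035,0,0,0,1],
    [0,0,0.035,0,0,0,1],
    [0,0,0.03,0,0,0,1],
    [0,0,0.025,0,0,0,1],
    [0,0,0.015,0,0,0,1],
    [0,0,0.005,0,0,0,1],
    [0,0,0,0,0,0,1],
    [0,0,0,0,0,0,1],
  ],
)

```text
t: 3.35
tcp_pos: [0.6184, 0.1095, 0.2664]
tool_rot: [-0.207, 0.978, -0.0, 0.001]
force: [-0.2, 0.1, 0.4]
finger_gap: 0.996
gripper_force: 0.0
```

Emit:
drive_tool(
  plan=[
    [0,0,0,0,0,0,-1],
    [0,0,0,0,0,0,-1],
    [0,0,0,0,0,0,-1],
    [0,0,0,0,0,0,-1],
    [0,0,0,0,0,0,-1],
    [0,0,0,0,0,0,-1],
    [0,0,0,0,0,0,-1],
    [0,0,0,0,0,0,-1],
  ],
  newtons=50,
)

```text
t: 4.15
tcp_pos: [0.6179, 0.1097, 0.266]
tool_rot: [-0.207, 0.978, 0.0, 0.0]
force: [-0.5, 0.7, 4.3]
finger_gap: 0.336
gripper_force: 51.1
```

Emit:
drive_tool(
  plan=[
    [0,0,-0.01,0,0,0,-1],
    [0,0,-0.02,0,0,0,-1],
    [0,0,-0.03,0,0,0,-1],
    [0,0,-0.03,0,0,0,-1],
    [0,0,-0.03,0,0,0,-1],
    [0.01,-0.011,-0.02,0,0,0,-1],
    [0.02,-0.022,0,0,0,0,-1],
    [0.026,-0.029,0,0,0,0,-1],
    [0.026,-0.029,0,0,0,0,-1],
    [0.026,-0.029,0,0,0,0,-1],
  ],
)

```text
t: 5.15
tcp_pos: [0.5665, -0.0453, 0.4046]
tool_rot: [-0.208, 0.978, 0.0, -0.001]
force: [0.4, -0.7, -1.5]
finger_gap: 0.339
gripper_force: 50.2
```

Emit:
drive_tool(
  plan=[
    [0.026,-0.029,0,0,0,0,-1],
    [0.026,-0.029,0,0,0,0,-1],
    [0.026,-0.029,0,0,0,0,-1],
    [0.026,-0.029,0,0,0,0,-1],
    [0.026,-0.029,0,0,0,0,-1],
    [0.026,-0.029,0,0,0,0,-1],
    [0.026,-0.029,0,0,0,0,-1],
    [0.016,-0.017,0,0,0,0,-1],
    [0.01,-0.009,0,0,0,0,-1],
    [0,0,0,0,0,4,-1],
  ],
)

```text
t: 6.15
tcp_pos: [0.4692, -0.3392, 0.4045]
tool_rot: [-0.171, 0.985, 0.001, -0.001]
force: [1.0, 0.6, -1.0]
finger_gap: 0.34
gripper_force: 50.3
```

Emit:
drive_tool(
  plan=[
    [0,0,0,0,0,7,-1],
    [0,0,0,0,0,8,-1],
    [0,0,0,0,0,8,-1],
    [0,0,0,0,0,8,-1],
    [0,0,0,0,0,8,-1],
    [0,0,0,0,0,8,-1],
    [0,0,0,0,0,8,-1],
    [0,0,0,0,0,8,-1],
    [0,0,0,0,0,4,-1],
    [0,0,0,0,0,2.4,-1],
  ],
)

```text
t: 7.15
tcp_pos: [0.4703, -0.3367, 0.4049]
tool_rot: [0.419, 0.908, 0.0, -0.001]
force: [0.2, 0.2, -3.0]
finger_gap: 0.341
gripper_force: 50.3
```

Emit:
drive_tool(
  plan=[
    [0,0,0,0,0,0,-1],
    [0,0,0,0,0,0,-1],
    [0,0,0,0,0,0,-1],
  ],
)

```text
t: 7.45
tcp_pos: [0.4703, -0.3373, 0.4052]
tool_rot: [0.418, 0.908, 0.0, -0.0]
force: [-0.4, -0.3, -2.4]
finger_gap: 0.338
gripper_force: 50.3
```

```bash
python3 - <<'E'
from h import *
delta([.4695,-.337,.18],40.4); print(manip.sense()["q"].round(2))
s,W=wrist(); save("w2",s["image"]); pickle.dump((s,W),open("w2.pkl","wb"))
x,y,z=W[...,0],W[...,1],W[...,2]
q=W[(abs(z-.154)<.008)&(np.hypot(x-.47,y+.337)<.1)]
print(len(q))
c=q[:,:2].mean(0); d=np.linalg.svd(q[:,:2]-c,full_matrices=False)[2][0]; print(c,np.degrees(np.arctan2(d[1],d[0])),np.percentile(q[:,2],[50,95]))
n=np.array([-d[1],d[0]]); print("perp offset of tcp",(tcp()[:2,3]-c)@n,n,((q[:,:2]-c)@n).std(), np.percentile((q[:,:2]-c)@n,[2,98]))
E
```

```text
tcp [ 0.4703 -0.3373  0.4052] yaw_y 40.58 shift [ 0.0007 -0.0004  0.2252] tilt xy [-0.0003  0.0004]
turn z 0.18433893232793253
[-0.82  0.32  1.33  0.    1.49 -1.52]
2358
[ 0.46959344 -0.33575943] 40.2406809569167 [0.15646106 0.15845712]
perp offset of tcp -0.0017789526862362478 [-0.64599983  0.76333755] 0.004236672561896115 [-0.00760667  0.00644784]
```

View pics/w2.png

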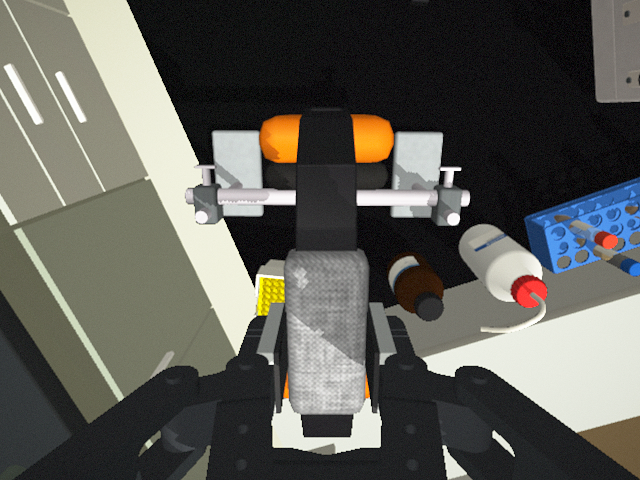

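The rod spans (210,195) to (465,198) in this picture, with the defenders square across it and 2 mm off. Now I lower them.

Emit:
drive_tool(
  plan=[
    [0.002,0,0.015,0,0,0,-1],
    [0,0,0.03,0,0,0,-1],
    [0,0,0.03,0,0,0,-1],
    [0,0,0.03,0,0,0,-1],
    [0,0,0.03,0,0,0,-1],
    [0,0,0.03,0,0,0,-1],
    [0,0,0.03,0,0,0,-1],
    [0,0,0.02,0,0,0,-1],
    [0,0,0.01,0,0,0,-1],
    [0,0,0,0,0,0,-1],
  ],
)

```text
t: 8.5
tcp_pos: [0.4686, -0.3357, 0.1791]
tool_rot: [0.418, 0.908, 0.001, -0.001]
force: [-0.2, 0.2, -1.2]
finger_gap: 0.338
gripper_force: 50.2
```

Emit:
drive_tool(
  plan=[
    [0,0,0.002,0,0,0,-1],
    [0,0,0.002,0,0,0,-1],
    [0,0,0,0,0,0,-1],
    [0,0,0,0,0,0,-1],
  ],
)

```text
t: 8.9
tcp_pos: [0.4693, -0.3364, 0.1771]
tool_rot: [0.418, 0.908, -0.0, 0.001]
force: [-0.5, -0.5, -2.2]
finger_gap: 0.333
gripper_force: 50.2
```

Emit:
drive_tool(
  plan=[
    [0,0,0.001,0,0,0,-1],
    [0,0,0.001,0,0,0,-1],
    [0,0,0.001,0,0,0,-1],
    [0,0,0,0,0,0,-1],
    [0,0,0,0,0,0,-1],
  ],
)

```text
t: 9.4
tcp_pos: [0.4691, -0.3362, 0.1739]
tool_rot: [0.418, 0.908, -0.0, 0.0]
force: [-0.3, 0.2, 4.2]
finger_gap: 0.337
gripper_force: 50.9
```

Emit:
drive_tool(
  plan=[
    [0,0,0,0,0,0,-0.2],
    [0,0,0,0,0,0,0],
    [0,0,0,0,0,0,0.3],
    [0,0,0,0,0,0,1],
    [0,0,0,0,0,0,1],
    [0,0,0,0,0,0,1],
    [0,0,0,0,0,0,1],
    [0,0,0,0,0,0,1],
    [0,0,0,0,0,0,1],
    [0,0,0,0,0,0,1],
  ],
)

```text
t: 10.4
tcp_pos: [0.469, -0.3362, 0.1733]
tool_rot: [0.418, 0.908, -0.0, -0.0]
force: [0.4, 0.5, 0.2]
finger_gap: 1.001
gripper_force: 0.0
```

Emit:
drive_tool(
  plan=[
    [0,0,-0.01,0,0,0,1],
    [0,0,-0.015,0,0,0,1],
    [0,0,-0.02,0,0,0,1],
    [0,0,-0.03,0,0,0,1],
    [0,0,-0.035,0,0,0,1],
    [0,0,-0.035,0,0,0,1],
    [0,0,-0.035,0,0,0,1],
    [0,0,-0.035,0,0,0,1],
    [0,0,-0.01,0,0,0,1],
    [0,0,0,0,0,0,1],
  ],
)

```text
t: 11.4
tcp_pos: [0.4695, -0.3366, 0.4007]
tool_rot: [0.418, 0.908, -0.001, 0.002]
force: [0.5, -0.2, -0.3]
finger_gap: 1.001
gripper_force: 0.0
```

```bash
python3 - <<'E'
from h import *
s,W=wrist(); save("w3",s["image"]); x,y,z=W[...,0],W[...,1],W[...,2]
p=W[(z>.168)&(z<.19)&(np.hypot(x-.4695,y+.336)<.05)]; print(len(p),p.mean(0),np.percentile(p[:,2],[5,50,95]),cv2.minAreaRect((p[:,:2]*1e3).astype(np.float32)))
# plane tilt
a=np.c_[p[:,:2],np.ones(len(p))]; print(np.linalg.lstsq(a,p[:,2],rcond=None)[0])
s=manip.snapshot("side"); W=cloud(s); save("s3",s["image"][200:440,300:540])
delta([.50,.193,.30],145)
E
```

```text
2360 [ 0.46889551 -0.33501617  0.17509884] [0.17197577 0.17539324 0.17683912] ((470.57379150390625, -336.861083984375), (29.779603958129883, 77.88813781738281), 39.82481002807617)
[ 0.00873426 -0.0103063   0.16755061]
tcp [ 0.4684 -0.3355  0.3971] yaw_y 40.52 shift [0.381  0.3674 0.098 ] tilt xy [-0.0016  0.0018]
turn z -104.4751802093864
```

View pics/s3.png

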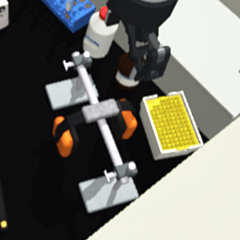

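Defenders hang level: the pad top is at 0.1755 m and the crop shows one cup on each side of the rod. Now to the bar.

Emit:
drive_tool(
  plan=[
    [0.015,0.014,0,0,0,0,1],
    [0.03,0.029,0,0,0,0,1],
    [0.03,0.029,0,0,0,0,1],
    [0.03,0.029,0,0,0,0,1],
    [0.03,0.029,0,0,0,0,1],
    [0.03,0.029,0,0,0,0,1],
    [0.03,0.029,0,0,0,0,1],
    [0.03,0.029,0,0,0,0,1],
    [0.03,0.029,0,0,0,0,1],
    [0.03,0.029,0,0,0,0,1],
  ],
)

```text
t: 12.5
tcp_pos: [0.491, 0.062, 0.3966]
tool_rot: [0.418, 0.908, -0.0, -0.002]
force: [0.8, -0.2, 0.5]
finger_gap: 1.0
gripper_force: 0.0
```

Emit:
drive_tool(
  plan=[
    [0.03,0.029,0,0,0,0,0],
    [0.03,0.029,0,0,0,0,0],
    [0.026,0.025,0.01,0,0,0,0],
    [0.01,0.01,0.02,0,0,0,0],
    [0,0,0.02,0,0,8.5,-0.25],
    [0,0,0.02,0,0,8.5,-0.25],
    [0,0,0,0,0,8.5,-0.25],
    [0,0,0,0,0,8.5,-0.25],
    [0,0,0,0,0,8.5,-0.25],
    [0,0,0,0,0,8.5,-0.25],
  ],
)

```text
t: 13.5
tcp_pos: [0.499, 0.1932, 0.3264]
tool_rot: [0.77, 0.637, -0.002, -0.001]
force: [-0.1, -0.6, -0.0]
finger_gap: 0.375
gripper_force: 0.0
```

Emit:
drive_tool(
  plan=[
    [0,0,0,0,0,8.5,-0.25],
    [0,0,0,0,0,8.5,-0.25],
    [0,0,0,0,0,7.5,-0.25],
    [0,0,0,0,0,0,-0.25],
    [0,0,0,0,0,0,-0.25],
    [0,0,0,0,0,0,-0.25],
  ],
)

```text
t: 14.1
tcp_pos: [0.5005, 0.1928, 0.3277]
tool_rot: [0.886, 0.463, -0.001, -0.0]
force: [0.1, -0.5, 0.6]
finger_gap: 0.377
gripper_force: 0.0
```

```bash
python3 - <<'E'
from h import *
delta([.4997,.1927,.124],-35); print(manip.sense()["finger_gap"],manip.sense()["q"].round(2))
s,W=wrist(); save("w4",s["image"]); pickle.dump((s,W),open("w4.pkl","wb"))
E
```

```text
tcp [0.5005 0.1928 0.3277] yaw_y -34.85 shift [-0.0004 -0.0003  0.2037] tilt xy [-0.0015 -0.0001]
turn z 0.15282964349822237
0.3765183624330353 [0.16 0.32 1.55 0.   1.28 0.77]
```

View pics/w4.png

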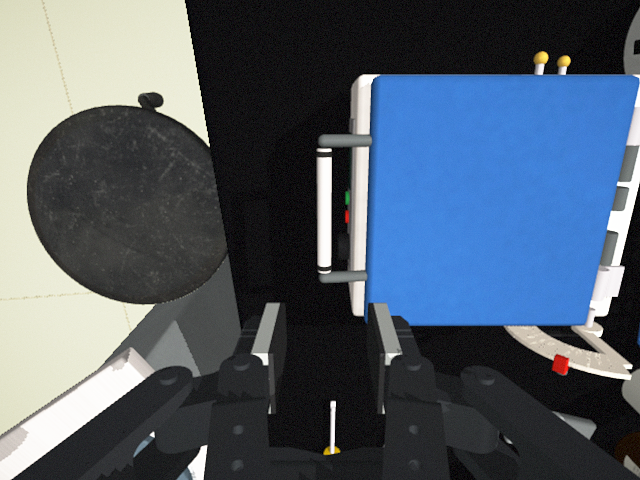

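The bar lies at column 324, rows 150–275, square to the fingers (centre column about 327). The red index is at (561,365). I measure both.

```bash
python3 - <<'E'
from h import *
s,W=pickle.load(open("w4.pkl","rb")); x,y,z=W[...,0],W[...,1],W[...,2]
v,u=np.mgrid[0:480,0:640]
hsv=cv2.cvtColor(s["image"],cv2.COLOR_RGB2HSV).astype(int); H,S,V=hsv[...,0],hsv[...,1],hsv[...,2]
q=W[(u>310)&(u<336)&(v>158)&(v<266)&(z>.115)&(z<.14)]
c=np.median(q[:,:2],0); d=np.linalg.svd(q[:,:2]-c,full_matrices=False)[2][0]
print("bar",len(q),q.mean(0),np.degrees(np.arctan2(d[1],d[0])),np.percentile(q[:,2],[5,50,95]))
T=tcp(); print("bar in tool",(T[:3,:3].T@(q.mean(0)-T[:3,3])).round(4))
hi=np.array([.7061,.0482,.112]); X=np.array([.8192,-.5736,0]); Y=np.array([.5736,.8192,0])
def idx(nm,P):
    P=P[~np.isnan(P).any(1)]; e=P-hi; f=-(e@X); g=e[:,2]; h=e@Y; k=(abs(h+.117)<.02)&(np.hypot(f,g)<.1)
    f,g,h=f[k],g[k],h[k]; print(nm,k.sum(),"fwd",f.mean().round(4),"up",g.mean().round(4),"y",h.mean().round(4),"r",np.hypot(f,g).min().round(4),np.hypot(f,g).max().round(4),"ang",np.arctan2(g,f).mean().round(3),np.percentile(np.arctan2(g,f),[3,97]).round(3))
red=((H<6)|(H>173))&(S>150)&(V>80)
idx("w4",W[red&(u>540)&(u<580)&(v>345)&(v<385)])
s1,W1=pickle.load(open("w1.pkl","rb")); h1=cv2.cvtColor(s1["image"],cv2.COLOR_RGB2HSV).astype(int)
m=((h1[...,0]<6)|(h1[...,0]>173))&(h1[...,1]>150)&(u>180)&(u<220)&(v>120)&(v<155); idx("w1",W1[m])
t=pickle.load(open("side.pkl","rb")); A=cloud(t); hh=cv2.cvtColor(t["image"],cv2.COLOR_RGB2HSV).astype(int)
m=((hh[...,0]<8)|(hh[...,0]>172))&(hh[...,1]>130)&(u>265)&(u<295)&(v>190)&(v<220); idx("side",A[m])
# lid from w4
b=(abs(H-110)<12)&(S>130)&(abs(z-.128)<.008); P=W[b]; print(cv2.minAreaRect((P[:,:2]*1000).astype(np.float32)))
E
```

```text
bar 1538 [0.49951966 0.19341512 0.128331  ] -124.55364065310475 [0.12471347 0.1287179  0.13042827]
bar in tool [ 0.     -0.0012  0.1996]
w4 249 fwd 0.0575 up 0.0583 y -0.1178 r 0.0722 0.0846 ang 0.793 [0.731 0.85 ]
w1 222 fwd 0.0553 up 0.0578 y -0.1189 r 0.0612 0.085 ang 0.809 [0.738 0.859]
side 35 fwd 0.0547 up 0.0555 y -0.1223 r 0.0616 0.0859 ang 0.794 [0.731 0.834]
((612.5175170898438, 113.5533447265625), (214.28892517089844, 203.7097625732422), 55.054473876953125)
```

Four views put the index at 0.80 rad and the bar at (0.4996, 0.193, 0.124). Descend and grip.

Emit:
drive_tool(
  plan=[
    [0,-0.001,0.02,0,0,0.15,-0.25],
    [0,0,0.035,0,0,0,-0.25],
    [0,0,0.035,0,0,0,-0.25],
    [0,0,0.035,0,0,0,-0.25],
    [0,0,0.03,0,0,0,-0.25],
    [0,0,0.025,0,0,0,-0.25],
    [0,0,0.015,0,0,0,-0.25],
    [0,0,0.01,0,0,0,-0.25],
    [0,0,0.004,0,0,0,-0.25],
    [0,0,0,0,0,0,-0.25],
  ],
)

```text
t: 15.15
tcp_pos: [0.5005, 0.1932, 0.1192]
tool_rot: [0.887, 0.461, -0.0, -0.0]
force: [0.3, 0.6, 0.0]
finger_gap: 0.373
gripper_force: 0.0
```

Emit:
drive_tool(
  plan=[
    [0,0,0,0,0,0,-1],
    [0,0,0,0,0,0,-1],
    [0,0,0,0,0,0,-1],
    [0,0,0,0,0,0,-1],
    [0,0,0,0,0,0,-1],
    [0,0,0,0,0,0,-1],
  ],
  newtons=45,
)

```text
t: 15.75
tcp_pos: [0.4991, 0.1945, 0.1201]
tool_rot: [0.888, 0.46, -0.0, -0.001]
force: [-3.4, 4.9, 0.7]
finger_gap: 0.124
gripper_force: 43.7
```

Emit:
drive_tool(
  plan=[
    [0,0.0009,-0.0126,0,0,0,-1],
    [0,0.0015,-0.0125,0,0,0,-1],
    [0,0.0022,-0.0124,0,0,0,-1],
    [0,0.0028,-0.0123,0,0,0,-1],
    [0,0.0034,-0.0122,0,0,0,-1],
    [0,0.004,-0.012,0,0,0,-1],
    [0,0,0,0,0,0,-1],
  ],
)

```text
t: 16.45
tcp_pos: [0.5116, 0.1858, 0.1953]
tool_rot: [0.888, 0.461, 0.0, -0.001]
force: [-2.2, 4.2, 0.2]
finger_gap: 0.119
gripper_force: 44.2
```

Emit:
drive_tool(
  plan=[
    [0,0.0046,-0.0117,0,0,0,-1],
    [0,0.0052,-0.0115,0,0,0,-1],
    [0,0.0057,-0.0112,0,0,0,-1],
    [0,0.0063,-0.0109,0,0,0,-1],
    [0,0.0068,-0.0106,0,0,0,-1],
    [0,0.0074,-0.0102,0,0,0,-1],
    [0,0.0078,-0.0099,0,0,0,-1],
    [0,0.0083,-0.0095,0,0,0,-1],
    [0,0.0088,-0.009,0,0,0,-1],
    [0,0.0087,-0.0081,0,0,0,-1],
  ],
)

```text
t: 17.45
tcp_pos: [0.5691, 0.1456, 0.2976]
tool_rot: [0.887, 0.461, 0.001, -0.001]
force: [-2.0, 3.6, 2.8]
finger_gap: 0.122
gripper_force: 44.5
```

Emit:
drive_tool(
  plan=[
    [0,0,0,0,0,0,-1],
    [0,0,0,0,0,0,-1],
    [0,0,0,0,0,0,-1],
  ],
)

```text
t: 17.75
tcp_pos: [0.569, 0.1458, 0.2973]
tool_rot: [0.888, 0.461, 0.001, -0.001]
force: [-3.0, 5.0, 3.5]
finger_gap: 0.12
gripper_force: 44.7
```

```bash
python3 - <<'E'
from h import *
T=tcp(); hi=np.array([.7061,.0482,.112]); X=np.array([.8192,-.5736,0])
g=T[:3,3]+[0,0,.005]-hi; f,up=-(g@X),g[2]; print(np.hypot(f,up),"lid from tcp",np.arctan2(up,f)-.0476,manip.sense()["force"])
s=manip.snapshot("side"); W=cloud(s); hsv=cv2.cvtColor(s["image"],cv2.COLOR_RGB2HSV).astype(int); H,S=hsv[...,0],hsv[...,1]
m=(abs(H-110)<12)&(S>130)&(np.hypot(W[...,0]-.63,W[...,1]-.1)<.13)&(W[...,2]>.13)
P=W[m]-hi; f,up=-(P@X),P[:,2]; print(len(P)); a=np.polyfit(f,up,1); print("lid plane angle",np.arctan(a[0]),a)
save("s5",cv2.resize(s["image"][110:290,140:340],(660,594))); w,_=wrist(); save("w5",w["image"])
E
```

```text
0.25407157419904436 lid from tcp 0.7990811239332128 [-2.96044902  4.97424199  3.49923789]
3919
lid plane angle 0.7904842816677174 [1.01022433 0.01886428]
```

View pics/s5.png

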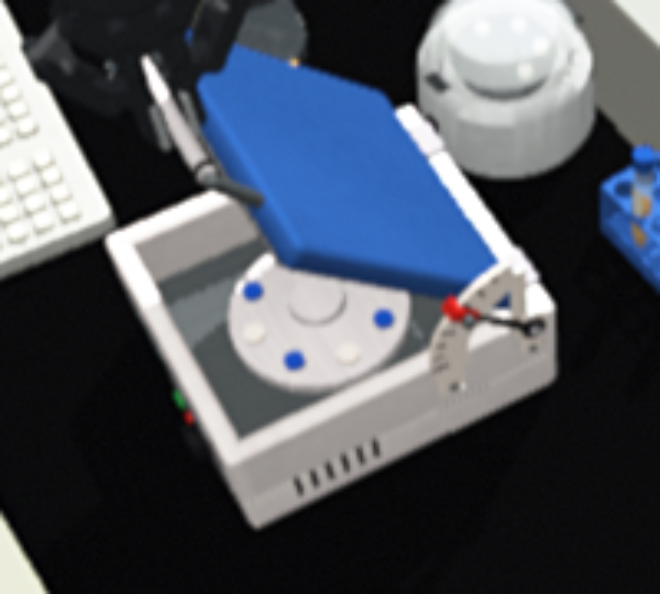

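View pics/w5.png

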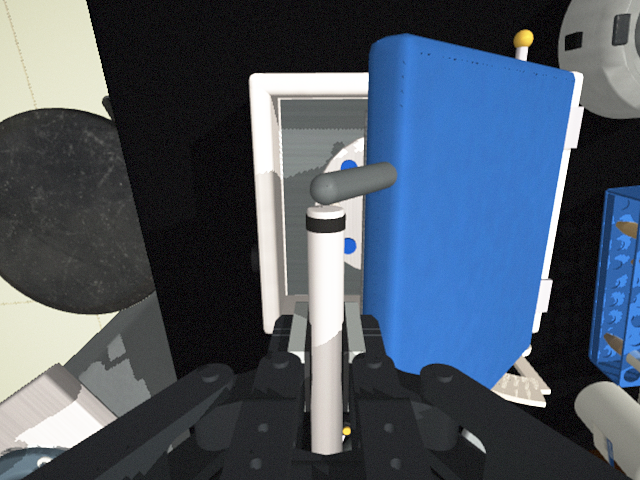

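The pointer runs from the shaft at (538,327) to the red index at (457,308). The lid measures 0.79–0.80 rad against an index of 0.80. The wrist view shows the bar between the pads at column 326. Handing in.

```bash
python3 -c "
from h import *
print(manip.sign_off())"
```

```text
the job is handed in; nothing more can be done
None
```

I handed the job in with the defenders hanging level over the rail, released, and the lid held still by its bar at about 0.80 rad, where I measured the red index (0.80 rad); the hand-in returned no verdict.

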